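Lock the roller tray with its T-head key

TASK

The cream tray of rollers has to be locked before it leaves the bench: take the orange-gripped key out of its holder, pass its T-shaped head down through the long slot in the white box beside the tray until the collar sits on the box, then give it a quarter turn (either way) so that the head lies crosswise under the slot, and let go. Leave the black-gripped key in its holder and the hand roller on the mat where they are.

Things in the scene. Friction and masses are not known exactly. Their poses are not given: they have to be found in the camera images.
- lock_key: Loose key, upright in a grey ring holder (84 mm across, 45 high), hung by its collar; lifts out. Origin: underside centre of its T-head, z up. By height in mm: T-head 0-12, 48 (x) by 12 (y); shaft, 12 thick, to 30; collar disc, 64 across, 30-36; orange paddle grip 36-78, 50 (x) by 14 (y), parallel to the head: pinch across y from above. 0.12 kg.
- tray_slot (a point): Slot centre, on the top face (55 mm up) of a fixed white box, 130 x 130 mm. Slot 66 mm long (x), 30 wide (y), z up, through a 10 mm plate into a hollow 39 deep. Key seated: its origin is 30 mm below this point, head 8 mm clear under the plate. Green dashes beside the slot show the locked direction (y). The cream tray (200 x 180, 54 high with rollers) adjoins the -y side.
- plug_key: Bystander: the wrong key, same collar and paddle but the grip is black and the foot round, 40 mm across, too wide for the slot. It stands in the other, identical holder; which holder is where varies. Origin: centre of the foot's underside.
- spare_roller: Bystander: a loose hand roller lying on the mat, 137 mm long, black handle along x and a purple roller 24 mm thick and 30 mm wide at its +x end. Origin on the mat, about mid-length.
Not all that is in view belongs to the job. What is shaped like the lock_key but green is not meant.

How it is judged:
On the way:
1. the T-head has passed down through the slot, lying along it (z of lock_key in the frame of tray_slot below -0.022 m and horizontal distance between lock_key and tray_slot below 0.02 m and angle between the x axis of lock_key and the x axis of tray_slot, either way round below 0.6 rad), for 0.05 s.
At the end, for the whole second after the job is handed in: The orange key hangs at rest in the slot, its collar on the plate (within 5 mm), within 20 mm of the slot's centre and 10 degrees of upright, its T-head turned crosswise to the slot (within 20 degrees) (z of lock_key in the frame of tray_slot below -0.025 m and horizontal distance between lock_key and tray_slot below 0.02 m and angle between lock_key's own z axis and vertical below 0.17 rad and angle between the x axis of lock_key and the y axis of tray_slot, either way round below 0.35 rad and linear speed of lock_key below 0.02 m/s); the robot touches nothing.
It fails at once if the black-gripped key is moved by more than 25 mm (distance of plug_key from where it was at the start of the episode above 0.025 m).
It fails at once if the hand roller is moved by more than 25 mm (distance of spare_roller from where it was at the start of the episode above 0.025 m).
It also fails if it takes over 42 s, if anything falls off the work surface, if the arm or the gripper's body presses on something with over 40 N, if the wrist force passes 120 N, or if a joint passes its speed limit or range.

ROBOT

A 6-joint arm with a two-finger parallel gripper is mounted at the origin on the work surface. World frame = base frame: x ahead of the robot, y to its left, z up, the work surface at z = 0. Lengths are in m, angles in rad, forces in N, time in s.
With the tool pointing down it reaches from about 0.15 to 0.775 m from the base axis. Payload 6.1 kg.
Tool frame: the origin (TCP) lies at the very end of the fingers, on their centre line; the grasp point (between the pads) lies 19 mm behind it; x points along the fingers, y is the direction in which the jaws open and shut, and the axes are right-handed (so a half turn about x gives the same grasp; the last joint's range is limited). The gripper opens to 85 mm and grips with 20 to 120 N. Pads are 22 mm wide; open, the fingers measure 114 mm over their backs; the gripper's body (76 mm by 85 mm) begins 54 mm behind the grasp point. The pads swing forward as they close: fully open they stand 13 mm farther back than shut.
Start: joints at [-1.349, 0.126, -0.04, 1.405, 0, 1.571], TCP at [0.115, -0.512, 0.231] pointing down, gripper open.
Joint ranges: [-2.72, 2.72], [-0.95, 1.95], [-1.27, 1.35], [-1.78, 2.02], [-1.46, 1.47], [-3.14, 3.14]. Speed limits (rad/s): [2.39, 2.39, 3.01, 3.14, 3.14, 3.14].

INTERFACE

Orientations are given as a unit quaternion [w, x, y, z].
In Python, from cell import ctrl, cams, finder gives the robot as it stands. The module is installed in compiled form; this text tells all that it offers.
- The arm moves only by the tool arm_command, never from a script. Its argument "series" is a list of rows, each a list of 5 numbers: the closure, from 0 (fully open) to 1 (shut), then the shift along the tool's x, y, z in mm, then the turn about the tool's x in degrees. In form: [[gripper, x, y, z, roll], ...]. A call has 1 to 12 rows; each row shifts and turns the pose as measured when the row begins, along the tool's axes as they then stand; what a row does not reach is not made up. A row lasts 1/8 s, in which the tool goes at most 62.5 mm and 10.7 degrees, less where a joint would pass 70% of its speed; a pose out of reach is approached as far as the arm can. A call with a gripper value outside its range is refused whole. The fingers move at their own pace and stop on an object; the grip force is fixed at half the most. Time passes only in rows, so rows that do not move let the fingers close. It gives the time, the measured TCP pose, the force and the opening at its end, in the units of the state.
- ctrl.read_state(): the state, without advancing time (a new reading comes with each control period).
- cams.get_image(name): name is "scene" or "top" or "wrist"; returns a dict with "color" (384x512x3 uint8, red, green, blue), "intrinsics" (3x3 intrinsics, pixels), "dist_coeffs" ([k1, k2, p1, p2, k3] as OpenCV has them; the pictures are not rectified), "extrinsics" (4x4, takes a point from camera to world coordinates). Camera axes: x right, y up, looking along -z (the intrinsics and any distortion apply to the point x, -y, -z); pixel columns grow to the right and rows downward; lengths in m; the calibration is good to about 2 mm. A picture is of the moment at which its call begins. There is no depth.
- ctrl.job_done(): hands the job in, once; it reports no verdict.
Trained networks look in a picture, given as the dict that the camera call returned (one of the last four; its "shot" number tells which), for a name from the list of things; names that differ only in an ending like _2 or _b are one class to them, and where a whole thing is asked for, a point or a joint stands for the part that bears it (a point fixed in the world has none). Each returns a list of dicts, best first, with "confidence" (0 to 1); they miss things now and then, are a little off and sometimes report something else, mostly with a low value. They report only what shows in the picture. A call takes as long as a camera call. They do not tell look-alikes from the thing itself.
- finder.look_for(picture, label): "point" ([x, y, z] in m, in world coordinates, good to about 4 mm: the middle of the surface that is visible of it).
- finder.masks_of(picture, label): "region" (384x512 bool, what is visible of it).
- finder.tip_of(picture, label): "point" ([x, y, z] in m, in world coordinates, good to about 4 mm: a listed point, or the origin of a listed thing).
The state is a dict: "t": time; "joint_pos": joint angles; "qd": joint speeds; "effort": joint torques, N m; "eef_pos": TCP position; "eef_rot": TCP orientation; "wrist_force": force on the tool from outside, world axes, zero at the start; "torque": the same for the moment, N m; "opening": finger opening in m.
Only numpy, scipy, OpenCV 4.12 (cv2) and the standard library are available. Lean on these libraries where they do the work, as an engineer would, in place of code of your own. Each camera call takes 0.05 s, during which the arm holds its last target.

## Working session

There is one attempt and no reset: what is moved stays moved. The work goes in short steps, Python scripts to look and compute and a tool call to move; the robot and the scene stay as the last step left them, time stands still between calls to the robot, and variables do not carry over. Pictures are saved under pics/ and viewed, and the job is handed in when it is done.

Besides the shell and the picture viewer there is one more tool, called after "Request:" by a JSON object that holds its "fn" and its "kwargs". arm_command: Moves the arm, as the interface text tells. Its arguments: {"type":"object","properties":{"series":{"type":"array"}},"required":["series"]}

```bash
mkdir -p pics; cat > h.py <<'E'
import numpy as np, cv2
from cell import ctrl, cams, finder
def save(p,n): cv2.imwrite('pics/'+n+'.png',cv2.cvtColor(p['color'],cv2.COLOR_RGB2BGR))
def ray(p,uv,z):
    K=np.array(p['intrinsics']);d=np.array(p['dist_coeffs']);T=np.array(p['extrinsics'])
    q=cv2.undistortPoints(np.array(uv,float).reshape(-1,1,2),K,d).reshape(-1,2)
    D=np.c_[q[:,0],-q[:,1],-np.ones(len(q))]@T[:3,:3].T
    o=T[:3,3]; return o+D*((z-o[2])/D[:,2])[:,None]
def proj(p,X):
    K=np.array(p['intrinsics']);d=np.array(p['dist_coeffs']);T=np.array(p['extrinsics'])
    c=(np.atleast_2d(X)-T[:3,3])@T[:3,:3]*[1,-1,-1]
    return cv2.projectPoints(c,np.zeros(3),np.zeros(3),K,d)[0].reshape(-1,2)
E
python3 - <<'E'
from h import *
s=ctrl.read_state();print(s['eef_pos'],s['eef_rot'],s['t'],s['opening'])
for n in ['scene','top']:
    p=cams.get_image(n);save(p,n+'0')
    print(n,np.round(p['extrinsics'],3).tolist())
    for l in ['lock_key','tray_slot','plug_key','spare_roller']:
        print(l,[(np.round(d['point'],3).tolist(),round(d['confidence'],2)) for d in finder.tip_of(p,l)], [(np.round(d['point'],3).tolist(),round(d['confidence'],2)) for d in finder.look_for(p,l)])
E
```

```text
[ 0.11540609 -0.5117277   0.23051346] [-0.07767636 -0.70270659 -0.07882558  0.70282029] 0.0 0.08549099434360086
scene [[-0.507, -0.498, 0.703, 1.058], [0.862, -0.315, 0.398, 0.36], [0.023, 0.808, 0.589, 0.488], [0.0, 0.0, 0.0, 1.0]]
lock_key [([0.485, -0.014, -0.001], 0.83), ([0.424, 0.085, -0.002], 0.62), ([0.541, 0.097, 0.011], 0.6)] [([0.554, 0.105, 0.046], 0.93), ([0.432, 0.09, 0.037], 0.87), ([0.489, -0.007, 0.042], 0.79), ([0.6, -0.003, 0.038], 0.76)]
tray_slot [([0.487, -0.174, 0.054], 0.8)] [([0.495, -0.22, 0.039], 0.64)]
plug_key [([0.457, 0.28, 0.017], 0.73)] [([0.468, 0.283, 0.052], 0.56)]
spare_roller [([0.716, 0.18, 0.001], 0.77)] [([0.723, 0.184, 0.015], 0.59)]
top [[0.007, 0.997, -0.083, 0.515], [-1.0, 0.007, 0.005, 0.067], [0.005, 0.083, 0.997, 1.034], [0.0, 0.0, 0.0, 1.0]]
lock_key [([0.425, 0.083, -0.002], 0.89), ([0.54, 0.095, 0.015], 0.86), ([0.586, -0.01, -0.004], 0.84), ([0.478, -0.013, 0.001], 0.82)] [([0.589, -0.007, 0.032], 0.89), ([0.431, 0.083, 0.034], 0.72), ([0.479, -0.012, 0.036], 0.72)]
tray_slot [([0.488, -0.182, 0.054], 0.55)] [([0.458, -0.28, 0.039], 0.57)]
plug_key [([0.456, 0.282, 0.018], 0.56)] [([0.454, 0.276, 0.051], 0.61)]
spare_roller [([0.717, 0.178, 0.003], 0.9)] [([0.712, 0.175, 0.019], 0.61)]
```

View pics/scene0.png

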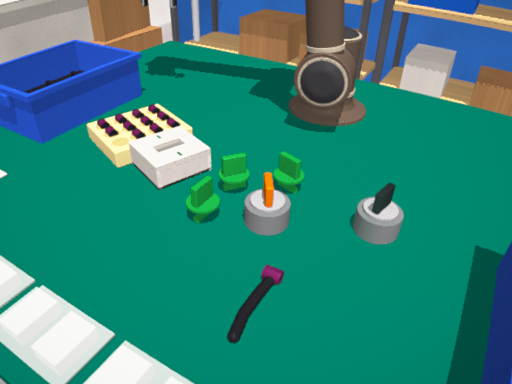

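View pics/top0.png

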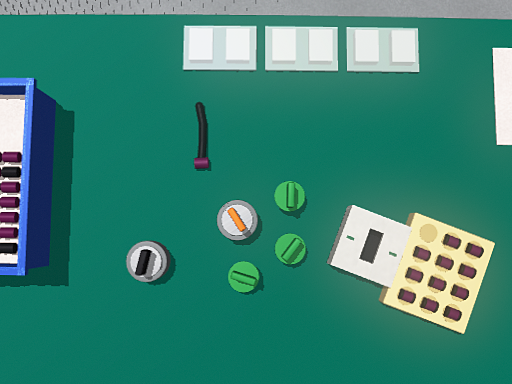

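The orange key is at about (238,220) in the top view and the black key at (146,262). Three green look-alikes stand around the orange one. The white box has its dark slot at (371,246), with the tray to its right. Next I'll measure the orange paddle and the slot.

```bash
cat >> h.py <<'E'
def rect(m):
    n,l,st,c=cv2.connectedComponentsWithStats(m.astype(np.uint8))
    k=1+np.argmax(st[1:,4]); ys,xs=np.nonzero(l==k)
    return np.c_[xs,ys].astype(float)
def pca(P):
    c=P.mean(0);w,v=np.linalg.eigh(np.cov((P-c).T));return c,np.sqrt(12*w[::-1]),np.degrees(np.arctan2(v[1,1],v[0,1]))%180
def orange(p):
    h=cv2.cvtColor(p['color'],cv2.COLOR_RGB2HSV);return (h[...,0]>6)&(h[...,0]<19)&(h[...,1]>170)&(h[...,2]>120)
E
python3 - <<'E'
from h import *
p=cams.get_image('top')
P=rect(orange(p));print(len(P),P.mean(0));print('paddle',pca(ray(p,P,0.093)[:,:2]))
g=cv2.cvtColor(p['color'],cv2.COLOR_RGB2GRAY)
m=np.zeros(g.shape,bool);m[222:272,350:392]=g[222:272,350:392]<90
P=rect(m);print(len(P),P.mean(0));print('slot',pca(ray(p,P,0.055)[:,:2]))
h=cv2.cvtColor(p['color'],cv2.COLOR_RGB2HSV)
m=(h[...,0]>40)&(h[...,0]<90)&(h[...,1]>80)
for b in [(342,232,358,244),(386,246,400,260)]:
    mm=np.zeros(g.shape,bool);mm[b[1]:b[3],b[0]:b[2]]=m[b[1]:b[3],b[0]:b[2]]
    if mm.any():
        P=rect(mm);print('dash',len(P),P.mean(0),pca(ray(p,P,0.055)[:,:2]))
cv2.imwrite('pics/topz.png',cv2.resize(cv2.cvtColor(p['color'][180:300,210:420],cv2.COLOR_RGB2BGR),None,fx=3.5,fy=3.5,interpolation=cv2.INTER_CUBIC))
p=cams.get_image('scene');P=rect(orange(p));print('scene orange',P.mean(0),ray(p,P.mean(0),0.075))
E
```

```text
160 [236.1875 219.1875]
paddle (array([0.54067926, 0.09677376]), array([0.04911691, 0.01255824]), np.float64(33.411535570548494))
414 [370.79227053 245.3115942 ]
slot (array([ 0.4903903 , -0.17595437]), array([0.06383846, 0.02692078]), np.float64(159.19199452310036))
dash 17 [350.29411765 237.47058824] (array([ 0.50604114, -0.13423227]), array([0.01347945, 0.00527165]), np.float64(67.98900098274585))
dash 12 [392.33333333 253.58333333] (array([ 0.47381783, -0.21979793]), array([0.01509679, 0.00369657]), np.float64(69.79766147827017))
scene orange [267.95955882 189.01470588] [[0.54663379 0.09781003 0.075     ]]
```

View pics/topz.png

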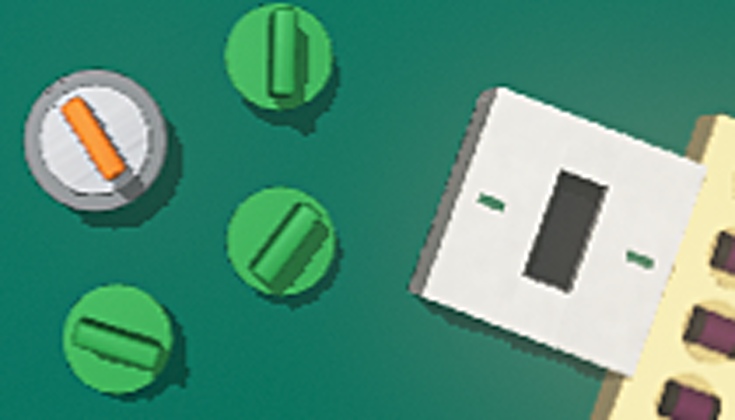

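Request:
{"fn": "arm_command", "kwargs": {"series": [[0,0,-41.5,-45.5,0],[0,0,-41.5,-45.5,0],[0,0,-41.5,-45.5,0],[0,0,-41.5,-45.5,0],[0,0,-41.5,-45.5,0],[0,0,-41.5,-45.5,0],[0,0,-41.5,-45.5,0],[0,0,-41.5,-45.5,0],[0,0,-41.5,-45.5,0],[0,0,-41.5,-45.5,0],[0,0,0,0,-10.3],[0,0,0,0,-10.3]]}}

```text
t: 2.5
eef_pos: [0.4766, 0.0026, 0.2316]
eef_rot: [0.207, 0.679, 0.203, -0.675]
wrist_force: [-0.1, -1.0, 0.4]
opening: 0.0854
```

```bash
cat >> h.py <<'E'
from scipy.spatial.transform import Rotation as Ro
def st():
    s=ctrl.read_state();q=s['eef_rot'];R=Ro.from_quat([q[1],q[2],q[3],q[0]]).as_matrix()
    print('t',s['t'],'tcp',np.round(s['eef_pos'],4),'yaw_y',round(float(np.degrees(np.arctan2(R[1,1],R[0,1]))),2),'tilt',np.round(R[:,0],3),'q',np.round(s['joint_pos'],3),'F',np.round(s['wrist_force'],1),'open',round(s['opening'],4))
    return s,R
def go(target,R,s): print('shift mm in tool axes',np.round((np.array(target)-s['eef_pos'])@R*1000,1))
E
python3 - <<'E'
from h import *
s,R=st();go([.5407,.0968,.2],R,s)
p=cams.get_image('wrist');save(p,'w1')
E
```

```text
t 2.5 tcp [0.4766 0.0026 0.2316] yaw_y -56.31 tilt [ 0.007 -0.003 -1.   ] q [ 0.007  0.029 -0.145  1.391 -0.003  2.561] F [-0.1 -1.   0.4] open 0.0854
shift mm in tool axes [  31.8  -43.1 -105.5]
```

View pics/w1.png

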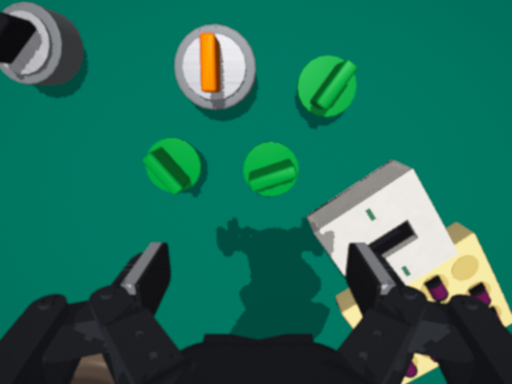

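```bash
python3 - <<'E'
from h import *
p=cams.get_image('wrist')
P=rect(orange(p));print(len(P),P.mean(0),pca(ray(p,P,0.093)[:,:2]))
# paddle outline prediction vs top face
g=cv2.cvtColor(p['color'],cv2.COLOR_RGB2GRAY)
m=np.zeros(g.shape,bool);m[215:262,360:420]=g[215:262,360:420]<75
P=rect(m);print(len(P),P.mean(0),'slot',pca(ray(p,P,0.055)[:,:2]))
E
```

```text
638 [208.830721    65.04231975] (array([0.53911789, 0.09321325]), array([0.04981551, 0.01503567]), np.float64(34.23577755106106))
690 [390.51014493 240.54202899] slot (array([ 0.49457461, -0.17687129]), array([0.05293082, 0.02285253]), np.float64(164.25499423186133))
```

Request:
{"fn": "arm_command", "kwargs": {"series": [[0,0,-21.5,-52.7,0],[0,20,-21.5,-52.7,0],[0,0,0,0,0]]}}

```text
t: 2.98
eef_pos: [0.5433, 0.0963, 0.212]
eef_rot: [0.199, 0.682, 0.195, -0.676]
wrist_force: [0.3, -0.9, 0.0]
opening: 0.0854
```

```bash
python3 - <<'E'
from h import *
s,R=st()
p=cams.get_image('wrist');save(p,'w2');P=rect(orange(p));print(len(P),P.mean(0),pca(ray(p,P,0.093)[:,:2]))
p=cams.get_image('top');P=rect(orange(p));print(len(P))
E
```

```text
t 2.975 tcp [0.5433 0.0963 0.212 ] yaw_y -57.63 tilt [ 0.009 -0.003 -1.   ] q [ 0.178  0.17  -0.03   1.362 -0.005  2.754] F [ 0.3 -0.9  0. ] open 0.0854
800 [254.415   183.17625] (array([0.5439278 , 0.09763263]), array([0.05293887, 0.01237263]), np.float64(32.81093115691388))Traceback (most recent call last):
  File "<stdin>", line 4, in <module>
  File "h.py", line 15, in rect
    k=1+np.argmax(st[1:,4]); ys,xs=np.nonzero(l==k)
        ~~~~~~~~~^^^^^^^^^^
    return _wrapfunc(a, 'argmax', axis=axis, out=out, **kwds)
    return bound(*args, **kwds)
ValueError: attempt to get argmax of an empty sequence
```

View pics/w2.png

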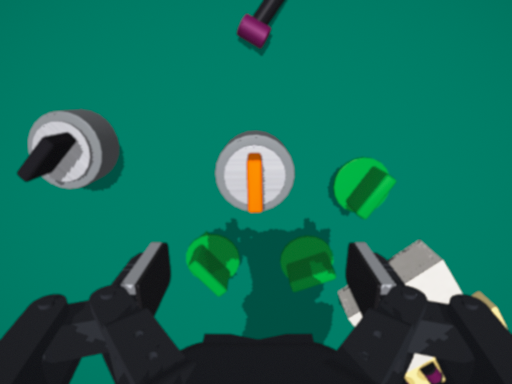

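Request:
{"fn": "arm_command", "kwargs": {"series": [[0,40,-2,2.5,-0.9],[0,40,0,0,0],[0,40,0,0,0],[0,20,0,0,0],[0,10,0,0,0],[0,0,0,0,0]]}}

```text
t: 3.82
eef_pos: [0.5409, 0.0873, 0.0671]
eef_rot: [0.199, 0.686, 0.193, -0.673]
wrist_force: [-0.5, 0.3, 0.6]
opening: 0.0856
```

```bash
python3 - <<'E'
from h import *
s,R=st();go([.541,.0967,.057],R,s)
p=cams.get_image('wrist');save(p,'w3')
p=cams.get_image('scene');cv2.imwrite('pics/s3.png',cv2.resize(cv2.cvtColor(p['color'][100:260,170:430],cv2.COLOR_RGB2BGR),None,fx=3,fy=3))
E
```

```text
t 3.825 tcp [0.5409 0.0873 0.0671] yaw_y -57.84 tilt [ 0.021 -0.003 -1.   ] q [ 0.164  0.203 -0.313  1.035 -0.006  2.744] F [-0.5  0.3  0.6] open 0.0856
shift mm in tool axes [10.  -8.  -4.9]
```

View pics/w3.png

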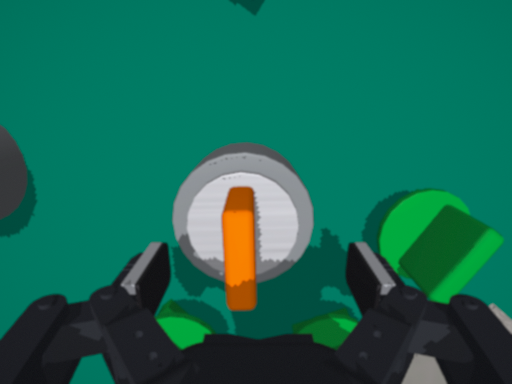

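View pics/s3.png

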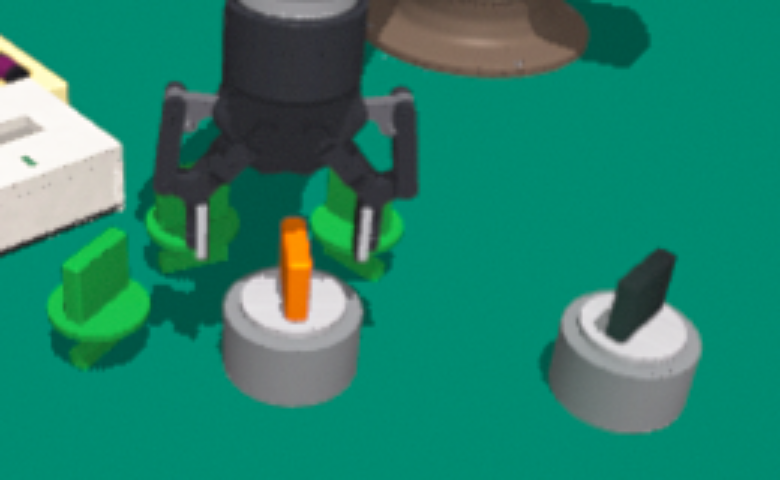

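The paddle sits left of the jaw midline (x about 240 against 256), which agrees with the computed offset, so I'm correcting for it.

Request:
{"fn": "arm_command", "kwargs": {"series": [[0,0,-8,-5,0],[0,0,0,0,-0.8],[0,0,0,0,0]]}}

```text
t: 4.3
eef_pos: [0.5433, 0.0984, 0.0704]
eef_rot: [0.205, 0.687, 0.198, -0.669]
wrist_force: [0.2, 0.6, -0.3]
opening: 0.0854
```

```bash
python3 - <<'E'
from h import *
s,R=st();go([.541,.0967,.057],R,s)
p=cams.get_image('wrist');save(p,'w4')
E
```

```text
t 4.3 tcp [0.5433 0.0984 0.0704] yaw_y -56.94 tilt [ 0.027 -0.002 -1.   ] q [ 0.183  0.204 -0.304  1.037 -0.007  2.747] F [ 0.2  0.6 -0.3] open 0.0854
shift mm in tool axes [13.4 -0.1  3.1]
```

View pics/w4.png

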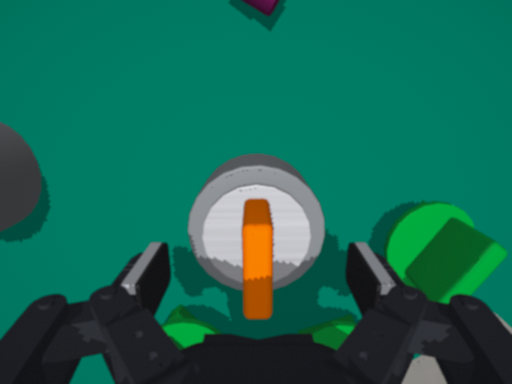

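The paddle is now centred between the jaws. I'll descend the last 13 mm and close.

Request:
{"fn": "arm_command", "kwargs": {"series": [[0,14,0,2.5,0],[0,0,0,0,0]]}}

```text
t: 4.6
eef_pos: [0.5412, 0.0968, 0.0551]
eef_rot: [0.204, 0.686, 0.198, -0.669]
wrist_force: [0.2, 0.7, -1.0]
opening: 0.0854
```

```bash
python3 - <<'E'
from h import *
s,R=st();go([.541,.0967,.057],R,s)
E
```

```text
t 4.6 tcp [0.5412 0.0968 0.0551] yaw_y -56.95 tilt [ 0.026 -0.002 -1.   ] q [ 0.181  0.21  -0.332  1.004 -0.007  2.745] F [ 0.2  0.7 -1. ] open 0.0854
shift mm in tool axes [-1.9  0.   0.2]
```

Request:
{"fn": "arm_command", "kwargs": {"series": [[1,-1,0,0,0],[1,0,0,0,0],[1,0,0,0,0],[1,0,0,0,0],[1,0,0,0,0],[1,0,0,0,0]]}}

```text
t: 5.35
eef_pos: [0.5414, 0.0968, 0.0565]
eef_rot: [0.204, 0.687, 0.198, -0.669]
wrist_force: [-0.1, -0.7, -0.6]
opening: 0.0132
```

```bash
python3 - <<'E'
from h import *
s,R=st()
p=cams.get_image('wrist');save(p,'w5')
E
```

```text
t 5.35 tcp [0.5414 0.0968 0.0565] yaw_y -56.97 tilt [ 0.026 -0.002 -1.   ] q [ 0.18   0.209 -0.33   1.006 -0.006  2.745] F [-0.1 -0.7 -0.6] open 0.0132
```

View pics/w5.png

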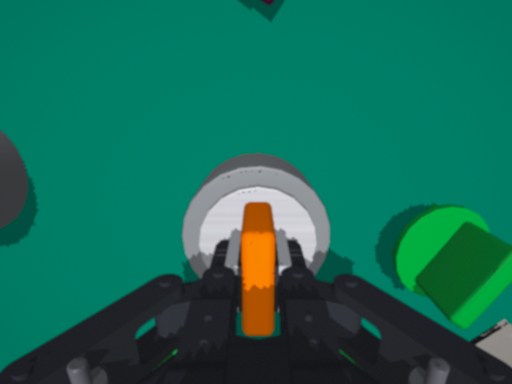

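Request:
{"fn": "arm_command", "kwargs": {"series": [[1,-25,0,0,0],[1,-40,0,0,0],[1,-40,0,0,0],[1,-40,0,0,0],[1,0,0,0,0]]}}

```text
t: 6.02
eef_pos: [0.5361, 0.0967, 0.2034]
eef_rot: [0.204, 0.685, 0.198, -0.671]
wrist_force: [0.1, -0.3, -1.6]
opening: 0.0134
```

```bash
python3 - <<'E'
from h import *
s,R=st();go([.490,-.1765,.2],R,s)
p=cams.get_image('wrist');save(p,'w6')
p=cams.get_image('scene');save(p,'s6')
E
```

```text
t 6.025 tcp [0.5361 0.0967 0.2034] yaw_y -56.97 tilt [ 0.022 -0.003 -1.   ] q [ 0.182  0.147 -0.076  1.327 -0.007  2.747] F [ 0.1 -0.3 -1.6] open 0.0134
shift mm in tool axes [  3.2 203.9 187.6]
```

View pics/w6.png

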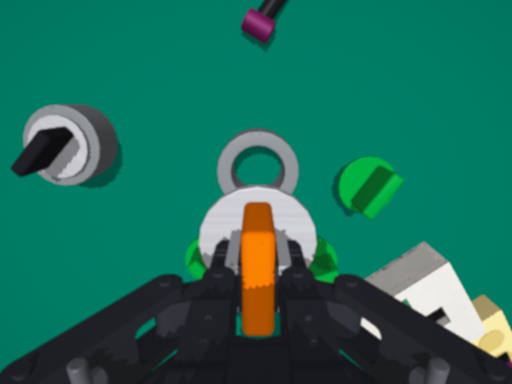

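View pics/s6.png

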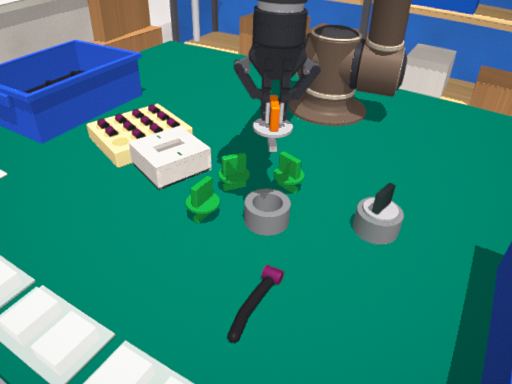

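Request:
{"fn": "arm_command", "kwargs": {"series": [[1,0,40.8,37.5,0],[1,0,40.8,37.5,0],[1,0,40.8,37.5,0],[1,0,40.8,37.5,0],[1,0,0,0,0]]}}

```text
t: 6.75
eef_pos: [0.4933, -0.127, 0.1898]
eef_rot: [0.203, 0.678, 0.201, -0.677]
wrist_force: [0.1, -0.1, -1.0]
opening: 0.0137
```

Request:
{"fn": "arm_command", "kwargs": {"series": [[1,0,0,0,-10.5],[1,0,0,0,-10.5],[1,0,0,0,-10.5],[1,0,0,0,-10.5],[1,0,0,0,-10.5],[1,0,0,0,-10.5],[1,0,0,0,-10.5],[1,0,0,0,-10.5],[1,0,0,0,-10.5],[1,0,0,0,-10.5],[1,0,0,0,-10.5],[1,0,0,0,-10.5]]}}

```text
t: 8.25
eef_pos: [0.4855, -0.1157, 0.1692]
eef_rot: [0.688, 0.111, 0.71, -0.107]
wrist_force: [-0.1, -0.1, -1.2]
opening: 0.013
```

```bash
python3 - <<'E'
from h import *
s,R=st();go([.490,-.1765,.18],R,s)
p=cams.get_image('wrist');save(p,'w7')
p=cams.get_image('scene');cv2.imwrite('pics/s7.png',cv2.resize(cv2.cvtColor(p['color'][20:220,60:320],cv2.COLOR_RGB2BGR),None,fx=3,fy=3))
E
```

```text
t 8.25 tcp [ 0.4855 -0.1157  0.1692] yaw_y 72.25 tilt [-0.03  0.01 -1.  ] q [-0.235  0.11  -0.194  1.298  0.002  0.074] F [-0.1 -0.1 -1.2] open 0.013
shift mm in tool axes [-11.5 -56.6  22.5]
```

View pics/w7.png

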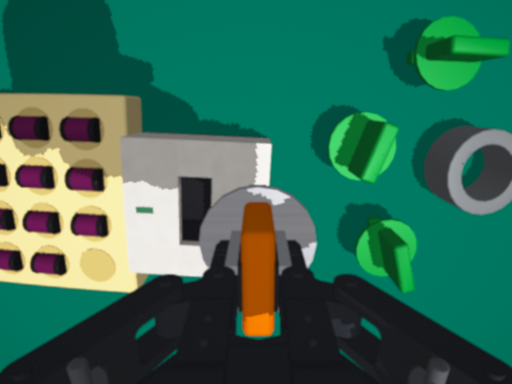

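View pics/s7.png

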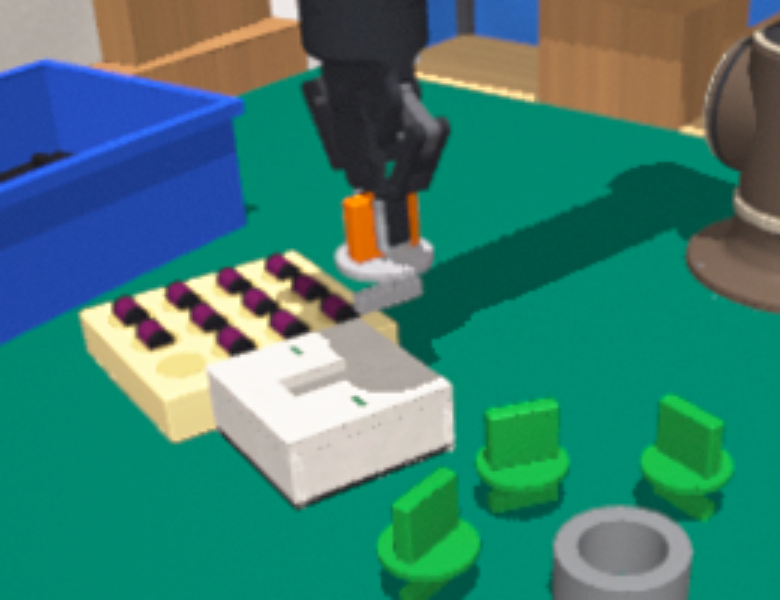

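```bash
cat >> h.py <<'E'
q=[0.204,0.687,0.198,-0.669];Rg=Ro.from_quat([q[1],q[2],q[3],q[0]]).as_matrix();pg=np.array([.5414,.0968,.0565])
a=np.radians(33.4);Kg=np.array([[np.cos(a),-np.sin(a),0],[np.sin(a),np.cos(a),0],[0,0,1]])
KT=Rg.T@Kg; ko=Rg.T@(np.array([.541,.0967,.015])-pg)
def key(s,R):
    K=R@KT;o=s['eef_pos']+R@ko
    print('key est',np.round(o,4),'kx yaw',round(float(np.degrees(np.arctan2(K[1,0],K[0,0])))%180,1),'kz',np.round(K[:,2],3));return o,K
def plan(o,s,R,z): print('to slot: shift',np.round((np.array([.490,-.1768,z])-o)@R*1000,1))
E
python3 - <<'E'
from h import *
s,R=st();o,K=key(s,R);plan(o,s,R,.09)
E
```

```text
t 8.35 tcp [ 0.4855 -0.1158  0.1692] yaw_y 71.92 tilt [-0.03  0.01 -1.  ] q [-0.235  0.11  -0.194  1.298  0.002  0.08 ] F [ 0.2  0.6 -1.1] open 0.0135
key est [ 0.4852 -0.1165  0.1277] kx yaw 162.3 kz [0.014 0.012 1.   ]
to slot: shift [ 37.  -55.8  24.4]
```

Request:
{"fn": "arm_command", "kwargs": {"series": [[1,0,-28,12,0],[1,0,-28,12,0],[1,15,0,0,3],[1,0,0,0,0]]}}

```text
t: 8.85
eef_pos: [0.4897, -0.1751, 0.1496]
eef_rot: [0.681, 0.135, 0.707, -0.132]
wrist_force: [-0.1, -0.4, -1.3]
opening: 0.0135
```

```bash
python3 - <<'E'
from h import *
s,R=st();o,K=key(s,R);plan(o,s,R,.07)
p=cams.get_image('wrist');save(p,'w8')
p=cams.get_image('scene');cv2.imwrite('pics/s8.png',cv2.resize(cv2.cvtColor(p['color'][60:200,80:270],cv2.COLOR_RGB2BGR),None,fx=4,fy=4,interpolation=cv2.INTER_CUBIC))
# predicted head bottom corners in scene & slot
H=[o+K@np.array([sx*.024,sy*.006,0]) for sx,sy in [(1,1),(1,-1),(-1,-1),(-1,1)]]
print('head px (crop)',np.round((proj(p,H)-[80,60])*4).tolist())
print('slot ctr',np.round((proj(p,[[.49,-.1768,.055]])-[80,60])*4))
E
```

```text
t 8.85 tcp [ 0.4897 -0.1751  0.1496] yaw_y 68.2 tilt [-0.035  0.012 -0.999] q [-3.430e-01  1.590e-01 -1.800e-01  1.268e+00 -1.000e-03  3.800e-02] F [-0.1 -0.4 -1.3] open 0.0135
key est [ 0.4891 -0.1758  0.1081] kx yaw 158.6 kz [0.02  0.011 1.   ]
to slot: shift [38.1 -0.6  2.6]
head px (crop) [[384.0, 230.0], [395.0, 238.0], [313.0, 264.0], [303.0, 255.0]]
slot ctr [[356. 336.]]
```

View pics/s8.png

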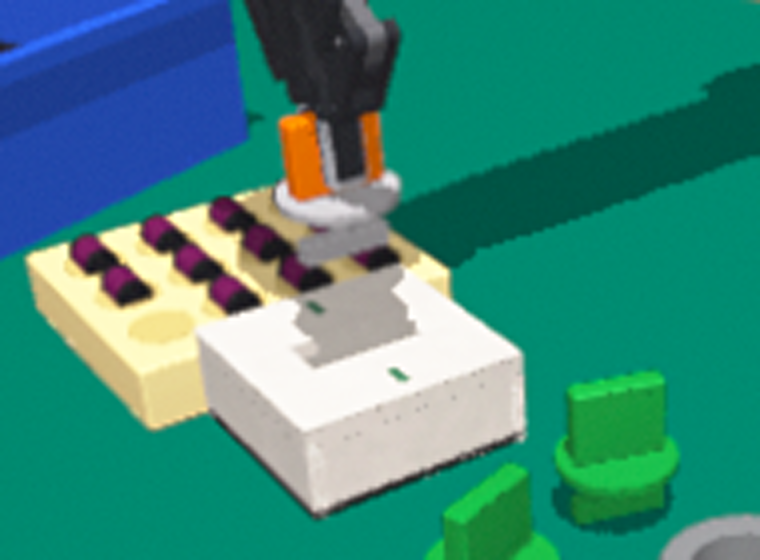

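View pics/w8.png

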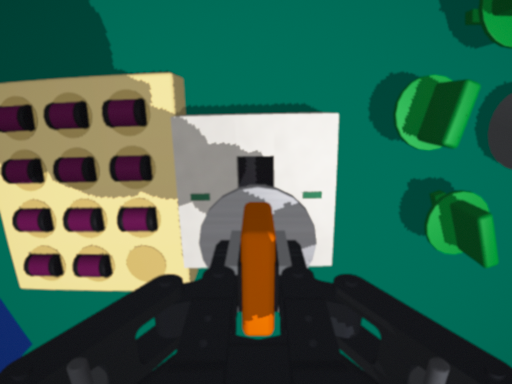

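```bash
cat >> h.py <<'E'
def overlay(p,o,K,name,box,f=4,sl=(.490,-.1768,.055),yaw=159.3):
    x0,y0,x1,y1=box
    im=cv2.resize(cv2.cvtColor(p['color'][y0:y1,x0:x1],cv2.COLOR_RGB2BGR),None,fx=f,fy=f,interpolation=cv2.INTER_CUBIC)
    def dr(X,c): cv2.polylines(im,[np.int32((proj(p,X)-[x0-.5+.5/f,y0-.5+.5/f])*f+.5)],True,c,1)
    def bx(lx,ly,z): return np.array([o+K@np.array([a*lx/2,b*ly/2,z]) for a,b in [(1,1),(1,-1),(-1,-1),(-1,1)]])
    t=np.linspace(0,2*np.pi,40)
    for z in (0,.012): dr(bx(.048,.012,z),(0,0,255))
    for z in (.036,.078): dr(bx(.05,.014,z),(255,0,0))
    dr(np.array([o+K@np.array([.032*np.cos(i),.032*np.sin(i),.036]) for i in t]),(255,0,255))
    c,s_=np.cos(np.radians(yaw)),np.sin(np.radians(yaw))
    dr(np.array([[sl[0]+c*a*.033-s_*b*.015,sl[1]+s_*a*.033+c*b*.015,.055] for a,b in [(1,1),(1,-1),(-1,-1),(-1,1)]]),(0,0,255))
    cv2.imwrite('pics/'+name+'.png',im)
E
python3 - <<'E'
from h import *
s,R=st();o,K=key(s,R)
p=cams.get_image('scene');overlay(p,o,K,'o8',(80,60,270,200))
p=cams.get_image('wrist');overlay(p,o,K,'o8w',(160,100,360,260))
E
```

```text
t 8.95 tcp [ 0.4905 -0.1752  0.1511] yaw_y 68.32 tilt [-0.033  0.011 -0.999] q [-3.430e-01  1.580e-01 -1.780e-01  1.269e+00 -1.000e-03  3.600e-02] F [-0.1  0.5 -0.2] open 0.0131
key est [ 0.4901 -0.1759  0.1096] kx yaw 158.7 kz [0.018 0.011 1.   ]
```

View pics/o8.png

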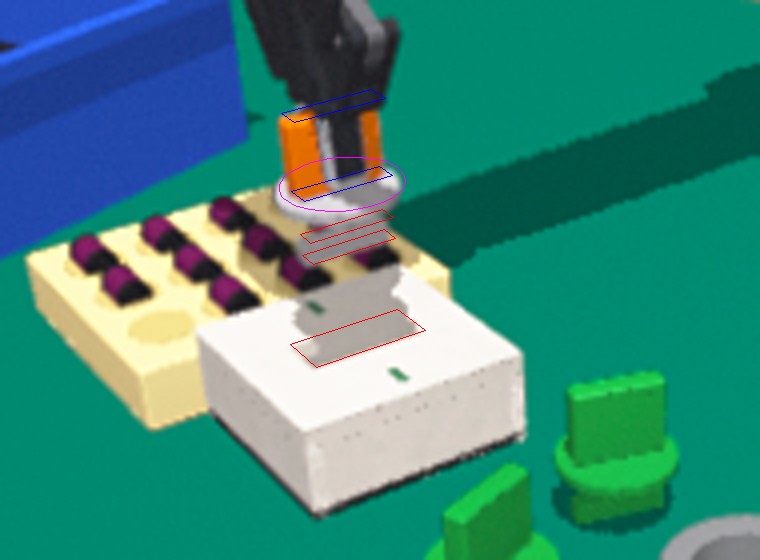

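View pics/o8w.png

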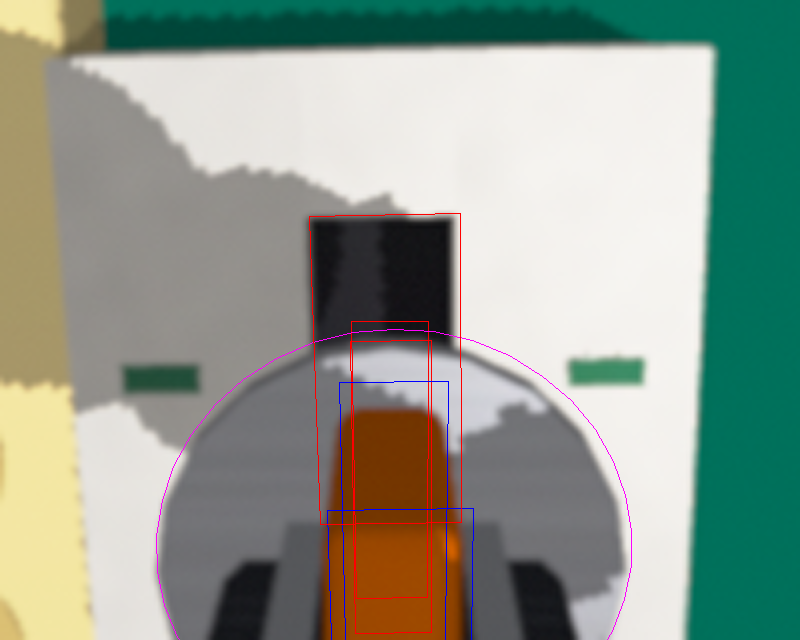

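```bash
python3 - <<'E'
from h import *
s,R=st();o,K=key(s,R)
o=o+R@np.array([.0055,0,.000])
p=cams.get_image('scene');overlay(p,o,K,'o9',(130,70,230,160),7)
p=cams.get_image('wrist');overlay(p,o,K,'o9w',(160,100,360,350),3)
E
```

```text
t 9.05 tcp [ 0.4909 -0.1752  0.1518] yaw_y 68.37 tilt [-0.031  0.01  -0.999] q [-3.420e-01  1.580e-01 -1.770e-01  1.269e+00 -1.000e-03  3.500e-02] F [ 0.1  1.5 -1.8] open 0.0136
key est [ 0.4905 -0.176   0.1104] kx yaw 158.8 kz [0.016 0.012 1.   ]
```

View pics/o9.png

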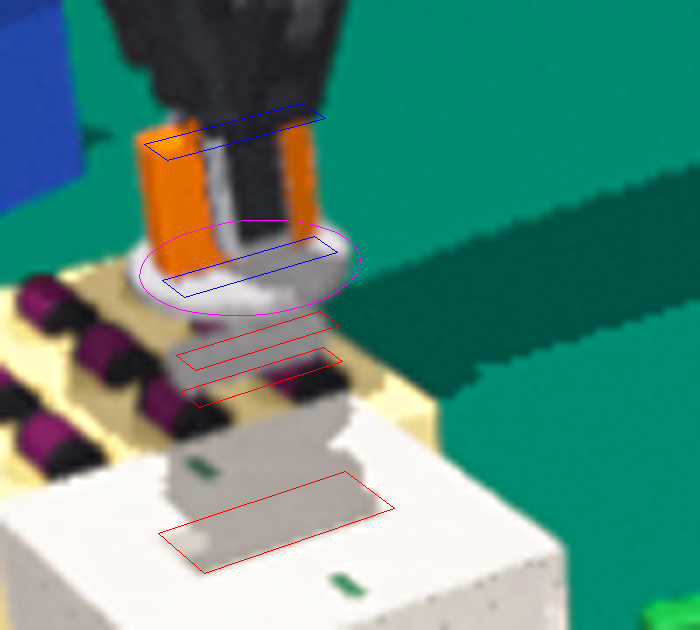

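View pics/o9w.png

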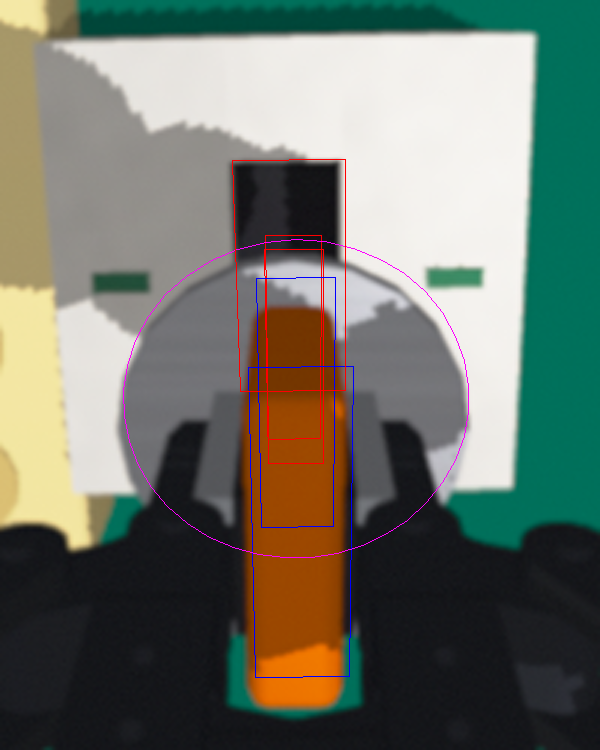

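```bash
python3 - <<'E'
from h import *
s,R=st();o,K=key(s,R)
o=o+R@np.array([.004,-.0008,.004])
p=cams.get_image('scene');overlay(p,o,K,'o10',(130,70,230,160),7)
p=cams.get_image('wrist');overlay(p,o,K,'o10w',(160,100,360,350),3)
E
```

```text
t 9.15 tcp [ 0.491  -0.1753  0.152 ] yaw_y 68.37 tilt [-0.031  0.01  -0.999] q [-3.430e-01  1.570e-01 -1.770e-01  1.269e+00 -1.000e-03  3.500e-02] F [ 0.7  0.3 -1.7] open 0.0134
key est [ 0.4906 -0.1761  0.1105] kx yaw 158.8 kz [0.016 0.012 1.   ]
```

View pics/o10.png

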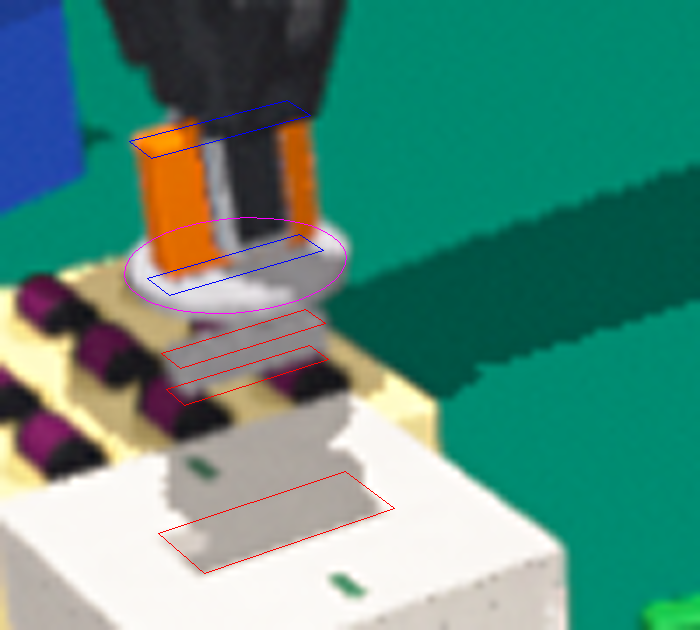

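View pics/o10w.png

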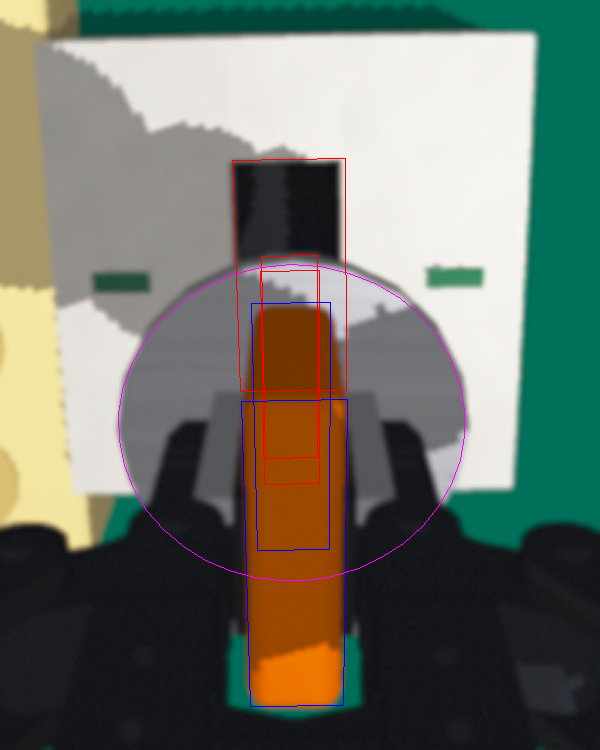

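```bash
echo 'ko=ko+np.array([.0035,-.0008,.0035])' >> h.py
python3 - <<'E'
from h import *
s,R=st();o,K=key(s,R);plan(o,s,R,.062);plan(o,s,R,.026)
E
```

```text
t 9.25 tcp [ 0.4909 -0.1754  0.1519] yaw_y 68.37 tilt [-0.031  0.01  -0.999] q [-3.430e-01  1.570e-01 -1.770e-01  1.269e+00 -1.000e-03  3.500e-02] F [ 0.5 -0.  -1.6] open 0.0132
key est [ 0.4934 -0.1782  0.1068] kx yaw 158.8 kz [0.016 0.012 1.   ]
to slot: shift [44.9  0.1 -2.2]
to slot: shift [80.9  0.2 -1. ]
```

Request:
{"fn": "arm_command", "kwargs": {"series": [[1,20,0,-2,0],[1,20,0,0,0],[1,0,0,0,0]]}}

```text
t: 9.62
eef_pos: [0.4884, -0.1741, 0.1124]
eef_rot: [0.684, 0.134, 0.705, -0.131]
wrist_force: [-0.3, -0.2, -0.3]
opening: 0.0134
```

```bash
python3 - <<'E'
from h import *
s,R=st();o,K=key(s,R);plan(o,s,R,.062);plan(o,s,R,.026)
p=cams.get_image('scene');overlay(p,o,K,'o11',(130,70,230,160),7)
p=cams.get_image('wrist');overlay(p,o,K,'o11w',(160,100,360,350),3)
E
```

```text
t 9.625 tcp [ 0.4884 -0.1741  0.1124] yaw_y 68.38 tilt [-0.029  0.009 -1.   ] q [-3.42e-01  1.65e-01 -2.56e-01  1.18e+00 -1.00e-03  3.50e-02] F [-0.3 -0.2 -0.3] open 0.0134
key est [ 0.491  -0.1769  0.0673] kx yaw 158.8 kz [0.014 0.013 1.   ]
to slot: shift [ 5.3 -0.3 -0.8]
to slot: shift [41.3 -0.2  0.2]
```

View pics/o11.png

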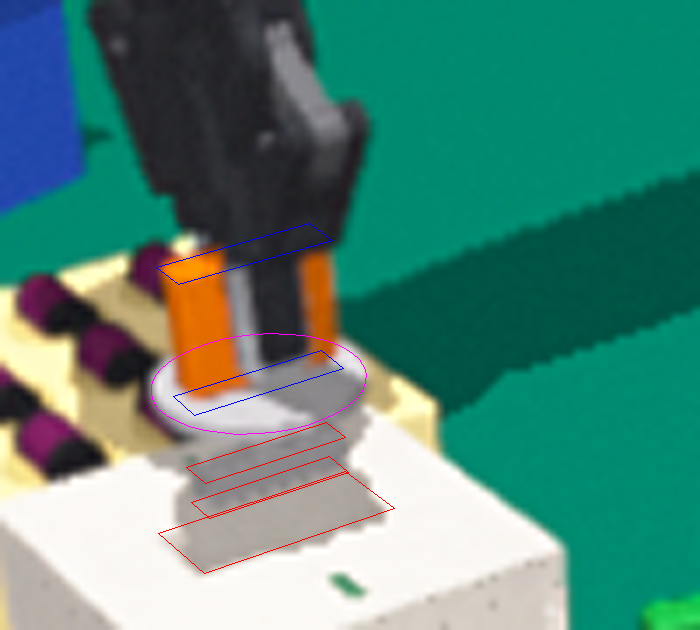

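View pics/o11w.png

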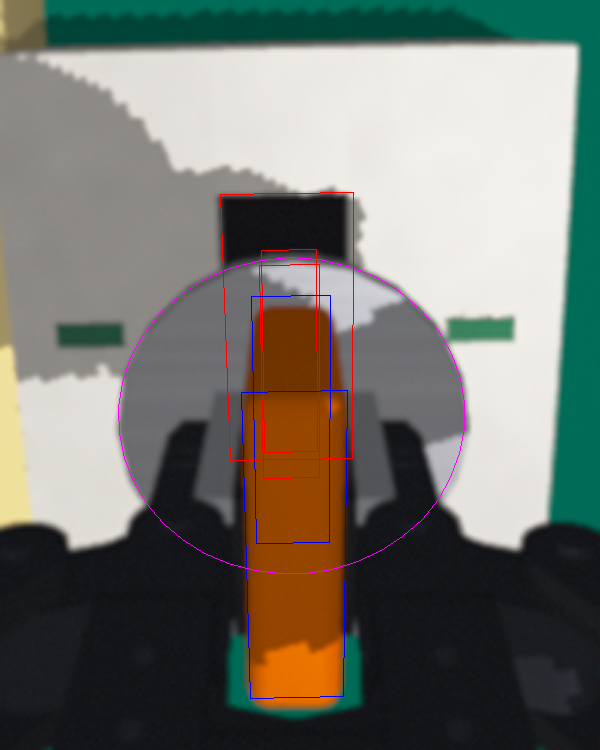

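The head lines up with the slot in both views, so I'm inserting.

Request:
{"fn": "arm_command", "kwargs": {"series": [[1,11,0,-0.5,0],[1,11,0,0,0],[1,0,0,0,0]]}}

```text
t: 10.1
eef_pos: [0.4893, -0.1744, 0.0921]
eef_rot: [0.686, 0.134, 0.703, -0.131]
wrist_force: [0.4, 0.3, -2.0]
opening: 0.0135
```

```bash
python3 - <<'E'
from h import *
s,R=st();o,K=key(s,R);plan(o,s,R,.026)
E
```

```text
t 10.1 tcp [ 0.4893 -0.1744  0.0921] yaw_y 68.39 tilt [-0.024  0.008 -1.   ] q [-3.42e-01  1.73e-01 -2.92e-01  1.13e+00 -1.00e-03  3.50e-02] F [ 0.4  0.3 -2. ] open 0.0135
key est [ 0.4921 -0.1773  0.047 ] kx yaw 158.8 kz [0.009 0.015 1.   ]
to slot: shift [21.  -0.3 -1.6]
```

No contact force, and the head is below the plate top. I'll keep going down.

Request:
{"fn": "arm_command", "kwargs": {"series": [[1,9,0,-1.5,0],[1,8,0,0,0],[1,0,0,0,0]]}}

```text
t: 10.48
eef_pos: [0.4873, -0.1737, 0.0739]
eef_rot: [0.686, 0.134, 0.703, -0.131]
wrist_force: [0.3, -0.0, -1.7]
opening: 0.0134
```

```bash
python3 - <<'E'
from h import *
s,R=st();o,K=key(s,R);plan(o,s,R,.025)
p=cams.get_image('scene');overlay(p,o,K,'o12',(130,70,230,160),7)
E
```

```text
t 10.475 tcp [ 0.4873 -0.1737  0.0739] yaw_y 68.38 tilt [-0.024  0.008 -1.   ] q [-3.42e-01  1.80e-01 -3.26e-01  1.09e+00 -1.00e-03  3.50e-02] F [ 0.3 -0.  -1.7] open 0.0134
key est [ 0.4901 -0.1766  0.0288] kx yaw 158.8 kz [0.009 0.015 1.   ]
to slot: shift [ 3.8 -0.3  0.1]
```

View pics/o12.png

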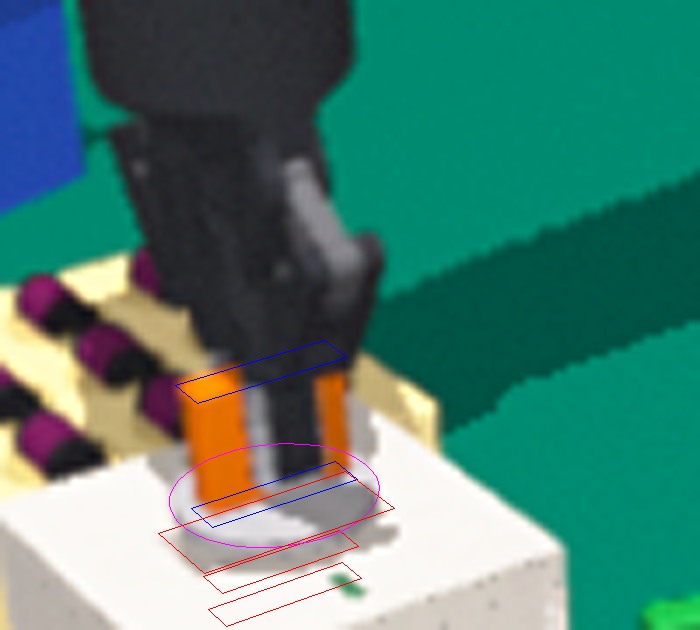

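Request:
{"fn": "arm_command", "kwargs": {"series": [[1,3,0,0,0],[1,0,0,0,0]]}}

```text
t: 10.78
eef_pos: [0.4877, -0.1738, 0.0714]
eef_rot: [0.686, 0.134, 0.703, -0.132]
wrist_force: [-0.6, -0.2, -2.2]
opening: 0.0136
```

Request:
{"fn": "arm_command", "kwargs": {"series": [[1,1.5,0,0,0],[1,0,0,0,0]]}}

```text
t: 11.02
eef_pos: [0.4879, -0.1739, 0.0701]
eef_rot: [0.686, 0.134, 0.703, -0.132]
wrist_force: [-0.4, -0.1, -0.7]
opening: 0.0134
```

Request:
{"fn": "arm_command", "kwargs": {"series": [[1,1.5,0,0,0],[1,0,0,0,0]]}}

```text
t: 11.28
eef_pos: [0.4879, -0.1739, 0.0686]
eef_rot: [0.686, 0.134, 0.703, -0.132]
wrist_force: [-0.2, -0.5, -0.7]
opening: 0.0132
```

```bash
python3 - <<'E'
from h import *
s,R=st();o,K=key(s,R);plan(o,s,R,.025)
p=cams.get_image('scene');overlay(p,o,K,'o13',(130,70,230,160),7)
E
```

```text
t 11.275 tcp [ 0.4879 -0.1739  0.0686] yaw_y 68.38 tilt [-0.022  0.007 -1.   ] q [-3.420e-01  1.830e-01 -3.340e-01  1.077e+00 -1.000e-03  3.500e-02] F [-0.2 -0.5 -0.7] open 0.0132
key est [ 0.4908 -0.1768  0.0235] kx yaw 158.8 kz [0.007 0.015 1.   ]
to slot: shift [-1.5 -0.3 -0.8]
```

View pics/o13.png

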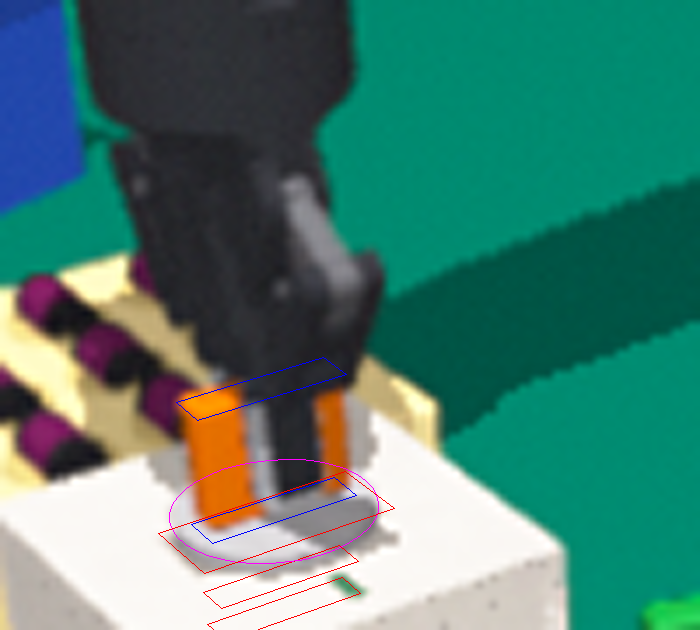

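Request:
{"fn": "arm_command", "kwargs": {"series": [[1,1.5,0,0,0],[1,0,0,0,0]]}}

```text
t: 11.58
eef_pos: [0.488, -0.1739, 0.0671]
eef_rot: [0.686, 0.134, 0.703, -0.132]
wrist_force: [0.2, -0.6, -1.5]
opening: 0.0136
```

Request:
{"fn": "arm_command", "kwargs": {"series": [[1,1,0,0,0],[1,0,0,0,0]]}}

```text
t: 11.82
eef_pos: [0.4881, -0.174, 0.0664]
eef_rot: [0.687, 0.134, 0.702, -0.132]
wrist_force: [0.4, 1.2, 0.4]
opening: 0.0134
```

Request:
{"fn": "arm_command", "kwargs": {"series": [[1,1,0,0,0],[1,0,0,0,0]]}}

```text
t: 12.08
eef_pos: [0.4882, -0.1741, 0.0665]
eef_rot: [0.687, 0.134, 0.702, -0.132]
wrist_force: [-1.1, -0.2, -1.1]
opening: 0.0133
```

```bash
python3 - <<'E'
from h import *
s,R=st();o,K=key(s,R)
p=cams.get_image('scene');overlay(p,o,K,'o14',(130,70,230,160),7)
E
```

```text
t 12.075 tcp [ 0.4882 -0.1741  0.0665] yaw_y 68.38 tilt [-0.021  0.006 -1.   ] q [-3.420e-01  1.830e-01 -3.380e-01  1.071e+00 -1.000e-03  3.500e-02] F [-1.1 -0.2 -1.1] open 0.0133
key est [ 0.4912 -0.1771  0.0214] kx yaw 158.8 kz [0.006 0.016 1.   ]
```

View pics/o14.png

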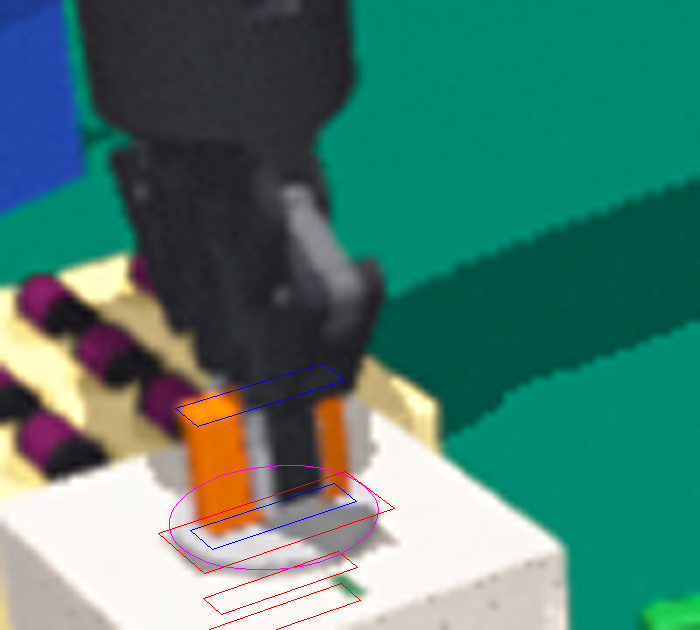

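Request:
{"fn": "arm_command", "kwargs": {"series": [[1,-0.5,0,0,8],[1,0,0,0,0]]}}

```text
t: 12.38
eef_pos: [0.4881, -0.1741, 0.0665]
eef_rot: [0.676, 0.182, 0.691, -0.181]
wrist_force: [-0.4, -0.7, 0.9]
opening: 0.0131
```

```bash
python3 - <<'E'
from h import *
s,R=st();o,K=key(s,R)
E
```

```text
t 12.375 tcp [ 0.4881 -0.1741  0.0665] yaw_y 60.25 tilt [-0.021  0.007 -1.   ] q [-3.420e-01  1.840e-01 -3.380e-01  1.071e+00 -1.000e-03  1.770e-01] F [-0.4 -0.7  0.9] open 0.0131
key est [ 0.4906 -0.1775  0.0214] kx yaw 150.6 kz [0.01  0.018 1.   ]
```

Clean. Target key x is 69.2°, so about 81° remain.

Request:
{"fn": "arm_command", "kwargs": {"series": [[1,0,0,0,9],[1,0,0,0,9],[1,0,0,0,9]]}}

```text
t: 12.75
eef_pos: [0.4877, -0.1727, 0.0667]
eef_rot: [0.613, 0.337, 0.63, -0.338]
wrist_force: [-1.2, 1.3, 1.5]
opening: 0.0134
```

```bash
python3 - <<'E'
from h import *
s,R=st();o,K=key(s,R);print(s['torque'])
E
```

```text
t 12.75 tcp [ 0.4877 -0.1727  0.0667] yaw_y 32.97 tilt [-0.022  0.01  -1.   ] q [-0.341  0.183 -0.338  1.073  0.002  0.654] F [-1.2  1.3  1.5] open 0.0134
key est [ 0.488  -0.1772  0.0217] kx yaw 123.4 kz [0.023 0.017 1.   ]
[0.41108304 0.16568214 0.07166747]
```

Request:
{"fn": "arm_command", "kwargs": {"series": [[1,0,0,0,9],[1,0,0,0,9],[1,0,0,0,9]]}}

```text
t: 13.12
eef_pos: [0.4877, -0.1714, 0.0669]
eef_rot: [0.515, 0.473, 0.532, -0.477]
wrist_force: [-0.3, 1.4, 1.5]
opening: 0.0135
```

```bash
python3 - <<'E'
from h import *
s,R=st();o,K=key(s,R);print(s['torque'])
E
```

```text
t 13.125 tcp [ 0.4877 -0.1714  0.0669] yaw_y 5.61 tilt [-0.021  0.013 -1.   ] q [-0.341  0.183 -0.338  1.074  0.005  1.132] F [-0.3  1.4  1.5] open 0.0135
key est [ 0.4856 -0.1757  0.0219] kx yaw 96.0 kz [0.035 0.011 0.999]
[0.42951525 0.03688048 0.07661834]
```

Request:
{"fn": "arm_command", "kwargs": {"series": [[1,0,0,0,9],[1,0,0,0,9],[1,0,0,0,9],[1,0,0,0,0]]}}

```text
t: 13.62
eef_pos: [0.488, -0.1704, 0.0671]
eef_rot: [-0.389, -0.582, -0.406, 0.588]
wrist_force: [-0.2, -1.3, 0.1]
opening: 0.0134
```

```bash
python3 - <<'E'
from h import *
s,R=st();o,K=key(s,R);print(s['torque'])
print('shift mm to centre',np.round((np.array([.490,-.1768,o[2]])-o)@R*1000,1))
p=cams.get_image('scene');overlay(p,o,K,'o15',(130,70,230,160),7)
p=cams.get_image('wrist');overlay(p,o,K,'o15w',(160,100,360,350),3)
E
```

```text
t 13.625 tcp [ 0.488  -0.1704  0.0671] yaw_y -21.56 tilt [-0.02   0.015 -1.   ] q [-0.34   0.183 -0.338  1.074  0.007  1.607] F [-0.2 -1.3  0.1] open 0.0134
key est [ 0.4839 -0.1736  0.0222] kx yaw 68.8 kz [0.043 0.    0.999]
[-0.20009378  0.03340616 -0.01931235]
shift mm to centre [-0.2  6.8  0.7]
```

View pics/o15.png

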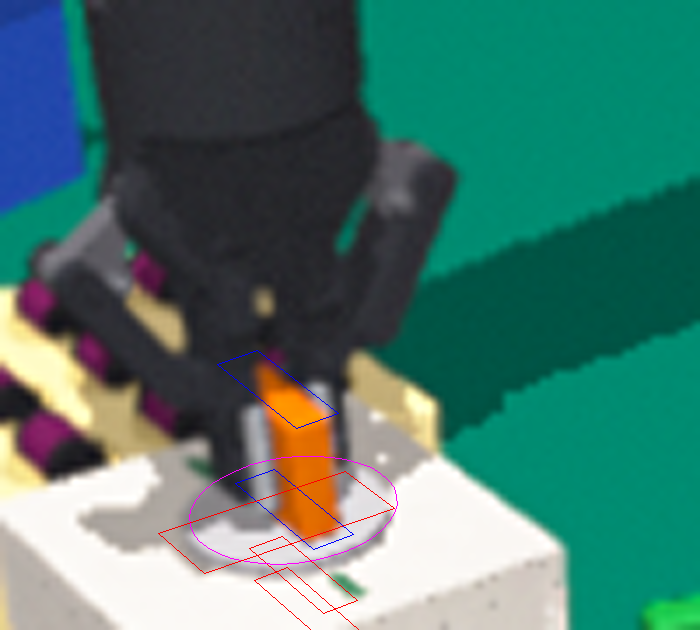

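View pics/o15w.png

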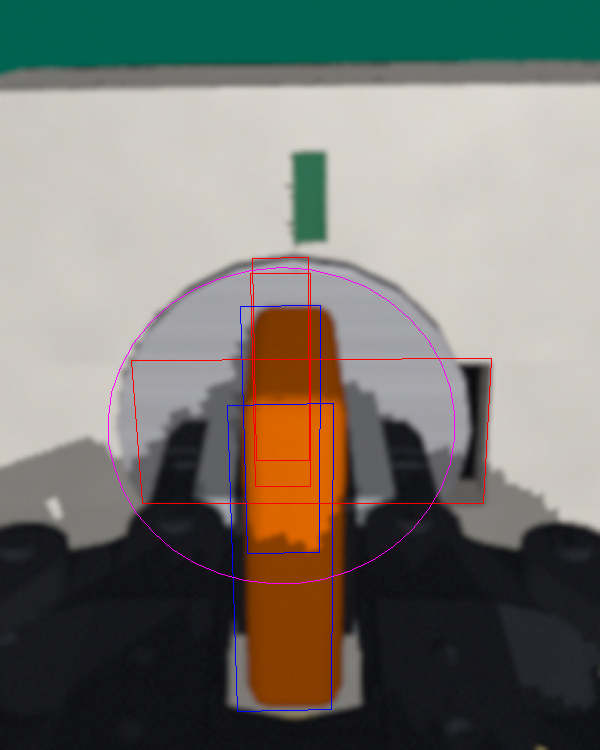

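The head is crosswise and the paddle lines up with the green dash. The key is about 4 mm off the slot centre, well inside the limit, so I'm releasing.

Request:
{"fn": "arm_command", "kwargs": {"series": [[0.6,0,0,0,0],[0.3,0,0,0,0],[0,0,0,0,0],[0,0,0,0,0],[0,0,0,0,0],[0,0,0,0,0]]}}

```text
t: 14.48
eef_pos: [0.488, -0.1704, 0.0669]
eef_rot: [-0.391, -0.581, -0.408, 0.587]
wrist_force: [-0.5, 0.2, -0.4]
opening: 0.0848
```

```bash
python3 - <<'E'
from h import *
s,R=st()
p=cams.get_image('wrist');save(p,'w16')
E
```

```text
t 14.475 tcp [ 0.488  -0.1704  0.0669] yaw_y -21.25 tilt [-0.021  0.015 -1.   ] q [-0.34   0.183 -0.338  1.074  0.007  1.602] F [-0.5  0.2 -0.4] open 0.0848
```

View pics/w16.png

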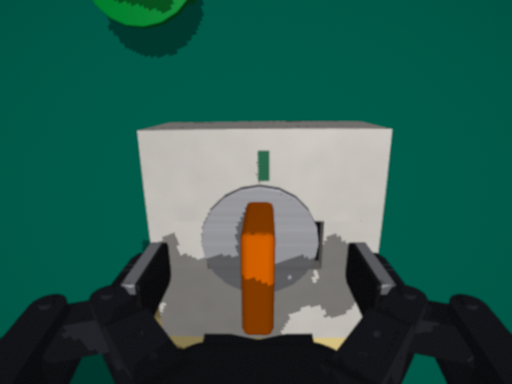

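The jaws are clear on both sides and the key is upright. I'll retreat upwards and then off to the side so the top camera can see it.

Request:
{"fn": "arm_command", "kwargs": {"series": [[0,-40,0,0,0],[0,-40,0,0,0],[0,-40,0,0,0],[0,0,0,60,0],[0,0,0,60,0],[0,0,0,60,0],[0,0,0,0,0]]}}

```text
t: 15.4
eef_pos: [0.4247, -0.3443, 0.1897]
eef_rot: [-0.393, -0.58, -0.408, 0.586]
wrist_force: [0.6, 1.0, 0.4]
opening: 0.0858
```

```bash
python3 - <<'E'
from h import *
s,R=st()
for i in range(2):
  p=cams.get_image('top');P=rect(orange(p)); print(len(P),pca(ray(p,P,.103)[:,:2]))
save(p,'t17')
for l in ['plug_key','spare_roller','lock_key']: print(l,[(np.round(d['point'],3).tolist(),round(d['confidence'],2)) for d in finder.tip_of(p,l)])
p=cams.get_image('scene')
a=np.radians(69.2);K=np.array([[np.cos(a),-np.sin(a),0],[np.sin(a),np.cos(a),0],[0,0,1]])
c=pca(ray(cams.get_image('top'),P,.103)[:,:2])[0]
overlay(p,np.array([c[0],c[1],.025]),K,'o17',(110,70,230,190),5)
E
```

```text
t 15.4 tcp [ 0.4247 -0.3443  0.1897] yaw_y -20.98 tilt [-0.02   0.013 -1.   ] q [-0.68   0.189 -0.055  1.35  -0.002  1.257] F [0.6 1.  0.4] open 0.0858
160 (array([ 0.48923654, -0.17090825]), array([0.04771543, 0.01252792]), np.float64(68.66053879009387))
161 (array([ 0.48931438, -0.17082038]), array([0.0478123 , 0.01261369]), np.float64(68.42820006906642))
plug_key [([0.454, 0.283, 0.018], 0.8)]
spare_roller [([0.714, 0.177, 0.0], 0.87)]
lock_key [([0.477, -0.012, -0.0], 0.91), ([0.488, -0.175, 0.024], 0.87), ([0.587, -0.012, -0.006], 0.74)]
```

View pics/t17.png

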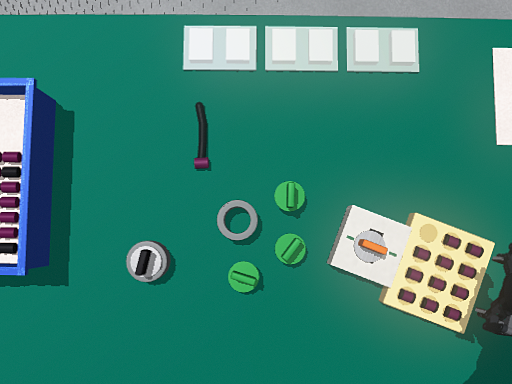

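View pics/o17.png

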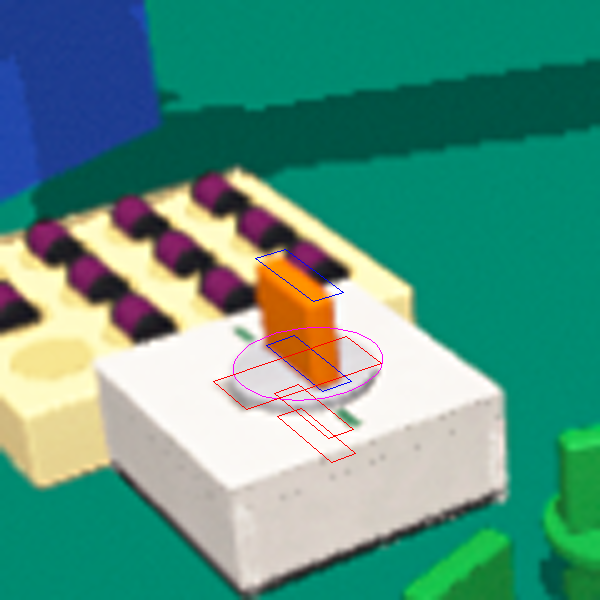

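The key is seated flat, within about 6 mm of the slot centre and crosswise to within about 1°. Neither bystander has moved, so I'm handing in.

```bash
python3 - <<'E'
from h import *
print(ctrl.job_done())
E
```

```text
the job is handed in; nothing more can be done
None
```

I took the orange key out of its holder and passed its head down through the slot. I lowered it until the collar sat on the box, turned it a quarter turn and let go. The job was handed in at about 15.6 s by the robot clock, inside the 42 s limit.

**Key position:** with the arm clear, the top camera puts the paddle at 68.5°, against a crosswise direction of about 69°. The key is upright in the pictures. It is about 6 mm from the slot centre by the top camera and about 2–3 mm by the network. The network puts its origin at a height of 24 mm, where a seated key should be at 25 mm.

**Bystanders:** the black-gripped key and the hand roller read within 3 mm of where they started.

**Disagreements:**
- My prediction of where the key sat in the grip was off by about 4 mm. I corrected it from the wrist camera before inserting.
- After that correction, the scene-camera overlay still differed by about 2 mm, which is within the stated calibration.
- The tool drifted to 1–2° of tilt during the moves.
- No clear contact force showed when the collar reached the plate. I judged it seated because the last downward step no longer moved the tool, and from the pictures.

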